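Hang the bead gauge on the hook inside the craft cabinet

ROBOT

A 6-joint arm with a two-finger parallel gripper is mounted at the origin on the work surface. World frame = base frame: x ahead of the robot, y to its left, z up, the work surface at z = 0. Lengths are in m, angles in rad, forces in N, time in s.
With the tool pointing down it reaches from about 0.35 to 0.85 m from the base axis. Payload 8.1 kg.
Tool frame: the origin (TCP) lies midway between the tips of the shut fingers; the grasp point (between the pads) lies 19 mm behind it (robot.grip_point_offset is the distance from the TCP to the grasp point, in m); z points along the fingers, y is the line along which they close (so a half turn about z gives the same grasp; the last joint's range is limited). The gripper opens to 93 mm and grips with 3 to 60 N. Pads are 15 mm wide; open, the fingers measure 128 mm over their backs; the gripper's body (75 mm by 188 mm) begins 65 mm behind the grasp point.
Start: joints at [1.141, 0.13, 1.488, -0, 1.523, -0.085], TCP at [0.203, 0.565, 0.219] pointing down, gripper open.
Joint ranges: [-2.96, 2.96], [-0.89, 2.26], [0.02, 2.5], [-1.34, 4.48], [0, 2.73], [-2.66, 2.66]. Speed limits (rad/s): [2.39, 2.39, 2.79, 3.14, 3.14, 3.14].

INTERFACE

Orientations are given as a rotation vector (axis times angle).
In Python, from plant import robot, read_camera, job gives the robot as it stands.
- The arm moves only by the shell command python3 -m inch 'ROWS' [FORCE]. ROWS is JSON, one flat list of numbers, 5 for each row, row after row: the shift along the world's x, y, z in mm, then the turn about the world's z in degrees, then the opening in per cent of the stroke, from 0 (shut) to 100 (fully open). In form: [dx, dy, dz, yaw, hand, dx, dy, dz, yaw, hand, ...]. A call has 1 to 10 rows; each row is the pose to reach, as a shift and turn from the pose commanded when the call began; what a row does not reach only later rows make up. A row lasts 1/12 s, in which the tool goes at most 41.7 mm and 7.16 degrees, less where a joint would pass 70% of its speed; a pose out of reach is approached as far as the arm can. A call with a gripper value outside its range is refused whole. The fingers move at their own pace and stop on an object; FORCE is the grip in N (left out, the last holds). Time passes only in rows, so rows that repeat a pose let the fingers close. It gives the time, the measured TCP pose, the force, the opening and the grip force at its end, in the units of the state.
- robot.read_state(): the state, without advancing time (a new reading comes with each control period).
- read_camera(name): name is "side" or "top"; returns a dict with "image" (400x640x3 uint8, blue, green, red), "K" (3x3 intrinsics, pixels), "extrinsics" (4x4, takes a point from world to camera coordinates). Camera axes: x right, y down, z forward; pixel columns grow to the right and rows downward; lengths in m; the calibration is good to about 2 mm. A picture is of the moment at which its call begins. There is no depth.
- job.close_job(): hands the job in; it is judged then, once.
The state is a dict: "t": time; "q": joint angles; "dq": joint speeds; "joint_torque": joint torques, N m; "tool_pos": TCP position; "orientation": TCP orientation; "force": force on the tool from outside, world axes, zero at the start; "wrist_torque": the same for the moment, N m; "opening": finger opening in m; "gripper_force": force on a finger pad.
Only numpy, scipy, OpenCV 4.12 (cv2) and the standard library are available. Lean on these libraries where they do the work, as an engineer would, in place of code of your own. Each camera call takes 0.05 s, during which the arm holds its last target. There are 200 camera calls.

TASK

Take the orange bead gauge out of the wooden rack and hang it by its slot on the hook inside the open-topped bay of the craft cabinet, letting neither the gauge nor the robot touch the blue edging of the opening. The hook may stand anywhere along its rail, so feel for it gently with the gauge, then slide the gauge right back along the hook against the black block and leave it hanging there upright and free. Leave the other things as they are.

Things in the scene. Friction and masses are not known exactly. Their poses are not given: they have to be found in the camera images.
- gauge: flat stiff orange plate, about 70 g, upright in one of the rack's slots, same either way round. Origin: middle of its lower edge; z up, y across its width, x through its 6 mm thickness. 70 mm wide (y) up to z = 80, above that a tab 36 mm wide (y) up to z = 120, to be gripped across its 36 mm. At y = 0 an upright slot right through, 10 mm wide, z = 48 to 72, by which it hangs
- slot_top (a point): middle of the upper edge of the gauge's slot, 72 mm above the gauge's lower edge
- rack: fixed wooden rack, 150 (x) x 98 (y) x 50 mm high, with three slots along its y at x = -40, 0 and +40 mm, each 7.5 mm wide and 76 mm long, floor at 15 mm height. Origin: centre of its underside. Gauge, stencil and comb stand in the slots in any order, their width along the rack's y
- cabinet: fixed pale wood craft cabinet, front to the robot (its -x). Origin: on the table under the middle of its open-topped bay's rail; z up. Bay inside: x -80 to +60, y -75 to +75 mm, floor at z = 20. To its left (+y) a drawer block 200 mm high, x -95 to +77, y 90 to 265, with a white spool on it. On the bay's back wall, along y, a rail that carries one rigid hook
- edging: blue edging strip round the rim of the bay, not to be touched, part of the cabinet and with the cabinet's origin and axes. Its top is at z = 206; the free opening is x -76 to +56, y -72 to +72 mm. When the gauge hangs, its tab ends 8 mm below the top of the edging
- stencil: green plastic stencil plate, 66 x 6 x 100 mm, standing in a rack slot; not to be disturbed. Origin: middle of its lower edge
- comb: small wooden weaving comb, 66 x 6 x 96 mm, standing in a rack slot; not to be disturbed. Origin: middle of its lower edge
- spool: white spool, 36 mm across, 40 mm high, standing on the cabinet's drawer block. Origin: centre of its underside
- bead_jar: red jar with a white lid, 64 mm across, 85 mm high, on the table. Origin: centre of its underside
- glue: white glue bottle, 44 mm across, 130 mm high, on the table. Origin: centre of its underside
- bucket: blue open tub, 110 mm across, 105 mm high, on the table. Origin: centre of its underside
- brush: paint brush lying on the table
- pliers: green-handled pliers lying on the table
- rail (a point): middle of the front face of the aluminium rail in the bay: cabinet x = +48, y = 0, z = 147. The hook was left ANYWHERE along it from 16 mm right to 16 mm left of the middle (cabinet y -16 to +16); this is not measured and is to be found by feel. The hook slides stiffly: it gives way sideways only above about 10 N
- block_face (a point): point of the mid-rail plane at cabinet x = +24, z = 147: how far forward the front face of the hook's black block (20 mm wide, z 130 to 164) stands. From it a level steel wire, 6 mm thick, centre line z = 147, runs forward (-x). Hung, the top of the gauge's slot rests on the wire at z = 150; right back against the block, the middle of the plate's thickness is at x = +21
- tip_line (a point): point of the mid-rail plane at cabinet x = -27, z = 159: how far forward and how high the upturned end of the hook's wire reaches (wire 6 mm thick, upturn centre line x = -24). The slot passes back over the tip while the top of the slot is 161 to 167 mm high (164 is best); elsewhere the plate meets the tip. Press with a few newtons only; 15 N is too much
Not all that is in view belongs to the job. Several things have the shape of the gauge; the one meant has the colours described above.

How it is judged:
By the outcome, as a careful person would: the job done as asked, in the order asked, and still so for the second after the job is handed in, with the robot touching nothing.
It also fails if it takes over 54 s, if anything falls off the work surface, if the arm or the gripper's body presses on something with over 40 N, if the wrist force passes 120 N, or if a joint passes its speed limit or range.

## Working session

There is one attempt and no reset: what is moved stays moved. The work goes in short steps, Python scripts to look and compute and a shell command to move; the robot and the scene stay as the last step left them, time stands still between calls to the robot, and variables do not carry over. Pictures are saved under pics/ and viewed, at most 10 in all, crops included, and the job is handed in when it is done.

```bash
ls; mkdir -p pics
python3 - <<'E'
from plant import robot, read_camera
import cv2,numpy as np
for n in("side","top"):
    c=read_camera(n); cv2.imwrite(f"pics/{n}0.png",c["image"]); np.savez(f"{n}0.npz",**c)
    print(n,c["K"].tolist(),np.round(c["extrinsics"],4).tolist())
print(robot.read_state())
E
```

```text
pics
side [[417.5318097524863, 0.0, 317.11473135738623], [0.0, 417.5318097524863, 199.78485226859195], [0.0, 0.0, 1.0]] [[0.7997, -0.6004, -0.0036, -0.526], [-0.2922, -0.384, -0.8759, 0.2488], [0.5245, 0.7015, -0.4825, 1.192], [0.0, 0.0, 0.0, 1.0]]
top [[394.2993764237088, 0.0, 322.28949613219487], [0.0, 394.2993764237088, 194.22042338788262], [0.0, 0.0, 1.0]] [[0.0151, -0.9998, 0.0112, -0.1348], [-0.986, -0.0167, -0.1657, 0.5521], [0.1659, -0.0085, -0.9861, 1.4143], [0.0, 0.0, 0.0, 1.0]]
{'t': 0.1, 'q': array([ 1.14060083e+00,  1.31111085e-01,  1.48912303e+00, -1.00754850e-05,
        1.52299838e+00, -8.53657969e-02]), 'dq': array([-0.00083578, -0.00104974, -0.00140858, -0.00479955, -0.00012669,
       -0.00112228]), 'joint_torque': array([ 5.06794258e-04, -5.61346972e+01, -4.93093872e+01,  7.70908361e-02,
        2.91977380e-02, -9.21801438e-05]), 'tool_pos': array([0.20257804, 0.56424179, 0.21770315]), 'orientation': array([-5.38906599e-01, -3.09461023e+00,  2.49444791e-03]), 'force': array([-0.28310382,  0.22270641, -0.12593601]), 'wrist_torque': array([-0.02149775, -0.00234497,  0.00784409]), 'gripper_force': 0.0, 'opening': 0.09330977409468391}
```

View pics/side0.png

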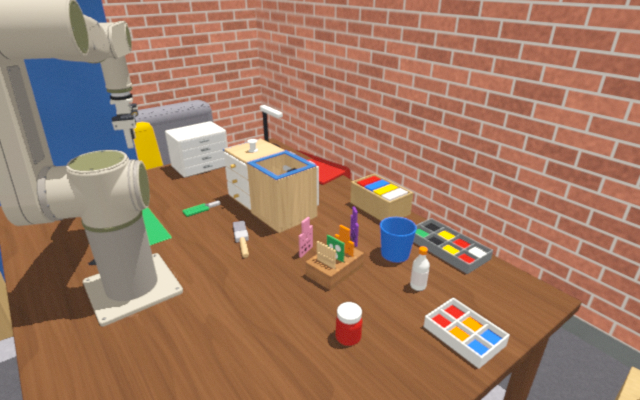

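View pics/top0.png

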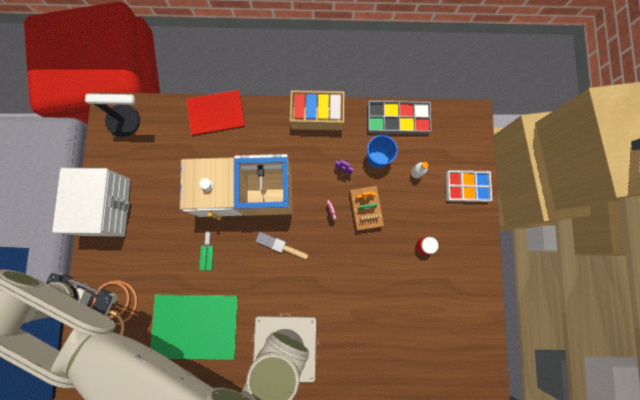

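The side view shows the rack at about (335,262) with the orange gauge in its far slot at (345,238), and the bay's blue edging at about (280,165). In the top view the rack is at (366,208), the gauge at (365,196) and the bay at (261,181). Next I zoom in.

Run:
```python
import cv2,numpy as np
t=cv2.imread("pics/top0.png");s=cv2.imread("pics/side0.png")
a=cv2.resize(t[145:225,225:305],(400,400),interpolation=cv2.INTER_CUBIC)
b=cv2.resize(t[175:245,320:390],(400,400),interpolation=cv2.INTER_CUBIC)
c=cv2.resize(s[205:305,270:390],(400,200) and (240*1,200),interpolation=cv2.INTER_CUBIC)
c=cv2.resize(s[200:300,295:375],(400,500)[:2],interpolation=cv2.INTER_CUBIC)[:200]
cv2.imwrite("pics/crop1.png",np.vstack([np.hstack([a,b]),np.hstack([c,cv2.resize(s[140:220,220:380],(400,200))])]))
```

```text
(no output)
```

View pics/crop1.png

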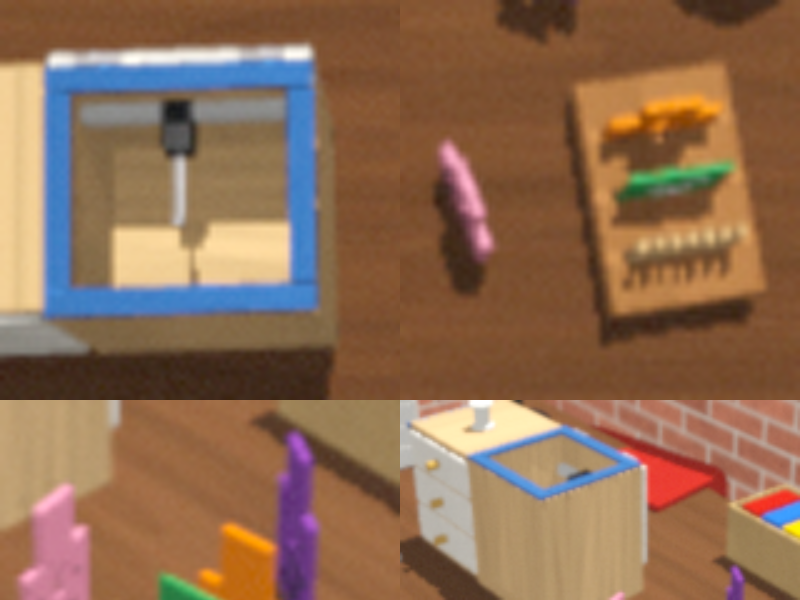

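The crops show the gauge in the rack's far slot and the hook wire left of mid-bay, with its tip near top-view pixel (260,189). I now measure the inner edge of the edging, the rack and the gauge.

```bash
cat > h.py <<'E'
import cv2,numpy as np
def ray(c,px,z):
    K,E=c["K"],c["extrinsics"];R,t=E[:3,:3],E[:3,3]
    d=(np.c_[np.atleast_2d(px),np.ones(len(np.atleast_2d(px)))]@np.linalg.inv(K).T)@R
    o=-R.T@t; return o+d*((z-o[2])/d[:,2])[:,None]
def hsv(c,lo,hi,roi):
    x0,y0,x1,y1=roi;m=np.zeros(c["image"].shape[:2],np.uint8)
    m[y0:y1,x0:x1]=cv2.inRange(cv2.cvtColor(c["image"],cv2.COLOR_BGR2HSV),lo,hi)[y0:y1,x0:x1];return m
def rect(P):
    (cx,cy),(w,h),a=cv2.minAreaRect((P[:,:2]*1000).astype(np.float32));return np.round([cx,cy,w,h,a],1)
def proj(c,P):
    q=(np.atleast_2d(P)@c["extrinsics"][:3,:3].T+c["extrinsics"][:3,3])@c["K"].T;return q[:,:2]/q[:,2:]
E
python3 - <<'E'
from h import *
t=dict(np.load("top0.npz"));s=dict(np.load("side0.npz"))
for c,n,roi in((t,"top",(225,145,305,220)),(s,"side",(230,140,330,190))):
    m=hsv(c,(100,120,80),(125,255,255),roi)
    cs,h=cv2.findContours(m,cv2.RETR_CCOMP,cv2.CHAIN_APPROX_NONE)
    for k,hh in zip(cs,h[0]):
        if cv2.contourArea(k)>200: print(n,"hole" if hh[3]>=0 else "outer",rect(ray(c,k[:,0].astype(float),.206)))
m=hsv(t,(5,90,90),(20,255,255),(340,175,395,240))
# orange top
o=hsv(t,(8,200,190),(20,255,255),(340,180,395,205))
ys,xs=np.nonzero(o);print(len(xs),xs.min(),xs.max(),ys.min(),ys.max());print(o[185:204,352:382]//255)
o2=hsv(s,(8,200,150),(20,255,255),(325,215,365,270));ys,xs=np.nonzero(o2);print(len(xs),xs.min(),xs.max(),ys.min(),ys.max());print(o2[ys.min():ys.max()+1,330:360]//255)
# rack
cs,_=cv2.findContours(cv2.morphologyEx(hsv(t,(5,80,125),(20,200,255),(340,175,395,240)),cv2.MORPH_CLOSE,np.ones((5,5))),cv2.RETR_EXTERNAL,cv2.CHAIN_APPROX_NONE)
k=max(cs,key=cv2.contourArea);print("rack",rect(ray(t,k[:,0].astype(float),.05)))
E
```

```text
top outer [565.1  80.  166.9 176.4   2.7]
top hole [564.7  79.  142.2 151.3   2.9]
side outer [560.5  74.6 167.  172.2   2.9]
side hole [560.5  76.8 143.9 159.4   2.4]
36 357 375 192 197
[[0 0 0 0 0 0 0 0 0 0 0 0 0 0 0 0 0 0 0 0 0 0 0 0 0 0 0 0 0 0]
 [0 0 0 0 0 0 0 0 0 0 0 0 0 0 0 0 0 0 0 0 0 0 0 0 0 0 0 0 0 0]
 [0 0 0 0 0 0 0 0 0 0 0 0 0 0 0 0 0 0 0 0 0 0 0 0 0 0 0 0 0 0]
 [0 0 0 0 0 0 0 0 0 0 0 0 0 0 0 0 0 0 0 0 0 0 0 0 0 0 0 0 0 0]
 [0 0 0 0 0 0 0 0 0 0 0 0 0 0 0 0 0 0 0 0 0 0 0 0 0 0 0 0 0 0]
 [0 0 0 0 0 0 0 0 0 0 0 0 0 0 0 0 0 0 0 0 0 0 0 0 0 0 0 0 0 0]
 [0 0 0 0 0 0 0 0 0 0 0 0 0 0 0 0 0 0 0 0 0 0 0 0 0 0 0 0 0 0]
 [0 0 0 0 0 0 0 0 0 0 0 0 0 0 0 0 0 0 1 1 1 0 0 0 0 0 0 0 0 0]
 [0 0 0 0 0 0 0 0 0 0 0 0 1 1 1 1 1 1 1 1 1 1 0 1 0 0 0 0 0 0]
 [0 0 0 0 0 0 0 0 0 0 0 1 1 1 1 1 1 0 0 0 1 1 1 1 0 0 0 0 0 0]
 [0 0 0 0 0 0 0 0 0 1 0 0 0 0 0 0 0 0 0 0 1 0 0 0 0 0 0 0 0 0]
 [0 0 0 0 0 1 1 1 1 1 0 0 0 1 0 0 0 0 0 0 0 0 0 0 0 0 0 0 0 0]
 [0 0 0 0 0 1 1 1 0 0 0 0 0 1 0 0 0 0 0 0 0 0 0 0 0 0 0 0 0 0]
 [0 0 0 0 0 0 0 0 0 0 0 0 0 0 0 0 0 0 0 0 0 0 0 0 0 0 0 0 0 0]
 [0 0 0 0 0 0 0 0 0 0 0 0 0 0 0
[... 1620 characters left out ...]
 0 0 0]
 [0 0 0 0 0 0 0 0 0 0 0 0 0 0 0 1 1 1 1 1 1 1 1 1 0 0 0 0 0 0]
 [0 0 0 0 0 0 0 0 0 0 0 0 0 0 0 1 1 1 1 1 1 1 1 1 0 0 0 0 0 0]
 [0 0 0 0 0 0 0 0 0 0 0 0 0 0 0 1 1 1 1 1 1 1 1 0 0 0 0 0 0 0]
 [0 0 0 0 0 0 0 0 0 0 0 0 0 0 0 1 1 1 1 1 1 1 1 0 0 0 0 0 0 0]
 [0 0 0 0 0 0 0 0 0 0 0 0 0 0 0 1 1 1 1 1 1 1 1 0 0 0 0 0 0 0]
 [0 0 0 0 0 0 0 0 0 0 0 0 0 0 0 1 1 1 1 1 1 1 1 0 0 0 0 0 0 0]
 [0 0 0 0 0 0 0 0 0 0 0 0 0 0 0 1 1 1 1 1 1 1 1 0 0 0 0 0 0 0]
 [0 0 0 0 0 0 0 0 0 0 0 0 0 0 0 0 0 1 1 1 1 1 1 0 0 0 0 0 0 0]
 [0 0 0 0 0 0 0 0 0 0 0 0 0 0 0 0 0 0 1 1 1 1 1 0 0 0 0 0 0 0]
 [0 0 0 0 0 0 0 0 0 0 0 0 0 0 0 0 0 0 0 0 1 1 1 0 0 0 0 0 0 0]]
rack [ 5.141e+02 -2.926e+02  2.322e+02  2.018e+02  4.000e-01]
```

Run:
```python
from h import *
t=dict(np.load("top0.npz"));s=dict(np.load("side0.npz"))
P=ray(t,[(350.3,189.5),(376.5,186.4),(383.9,225.7),(355.9,230.6)],.05)
print("rack corners",np.round(P*1000,0)[:,:2].tolist(),rect(P))
print("tab top(top)",np.round(ray(t,[(363.3,194),(369,193.2),(375,192.3)],.135)*1000)[:,:2].tolist())
print("tab top(side)",np.round(ray(s,[(339.8,224.6),(349,228)],.135)*1000)[:,:2].tolist())
print("hook tip(top)",np.round(ray(t,[(225+178/5,145+224/5)],.15)*1000),np.round(ray(t,[(225+178/5,145+150/5)],.15)*1000))
print("green/comb ends",np.round(ray(t,[(427.5,208)],.115)*1000))
print("spool,purple,pink",np.round(ray(t,[(205,184),(344,166),(331,208)],.2)*1000))
```

```text
rack corners [[573.0, -229.0], [587.0, -327.0], [441.0, -353.0], [421.0, -250.0]] [ 504.4 -291.5  153.3  104.1    7.8]
tab top(top) [[543.0, -268.0], [546.0, -288.0], [549.0, -309.0]]
tab top(side) [[544.0, -264.0], [553.0, -294.0]]
hook tip(top) [[549.  87. 150.]] [[601.  90. 150.]]
green/comb ends [[ 500. -496.  115.]]
spool,purple,pink [[ 556.  265.  200.]
 [ 626. -196.  200.]
 [ 483. -154.  200.]]
```

```bash
python3 -m inch '[0,0,40,0,65, 0,0,80,7,65, 0,-40,100,14,65, 17,-80,100,21,65, 34,-120,100,28,65, 51,-160,100,28,65, 68,-200,100,28,65, 84,-240,100,28,65, 101,-280,100,28,65, 117,-320,100,28,65]' 20 && python3 -m inch '[16,-38,0,0,65, 32,-76,0,0,65, 48,-114,0,0,65, 64,-152,0,0,65, 80,-190,0,0,65, 96,-228,0,0,65, 112,-266,0,0,65, 128,-304,0,0,65, 144,-342,0,0,65, 160,-380,0,0,65]'
```

```text
t: 0.93
tool_pos: [0.314, 0.257, 0.3183]
orientation: [0.227, -3.133, 0.0]
force: [1.2, 0.3, 1.0]
opening: 0.0603
gripper_force: 0.0
t: 1.77
tool_pos: [0.4742, -0.1234, 0.3183]
orientation: [0.225, -3.133, -0.0]
force: [-0.4, 0.1, 0.4]
opening: 0.0606
gripper_force: 0.0
```

```bash
python3 -m inch '[18,-40,0,0,65, 36,-80,0,0,65, 54,-120,0,0,65, 72,-160,-20,0,65, 72,-160,-60,0,65, 72,-160,-100,0,65, 72,-160,-148,0,65, 72,-160,-163,0,65, 72,-160,-163,0,65]'
python3 - <<'E'
from h import *
from plant import read_camera
t=read_camera("top");s=read_camera("side")
a=cv2.resize(t["image"][165:245,320:400],(400,400),interpolation=cv2.INTER_CUBIC)
b=cv2.resize(s["image"][190:270,300:380],(400,400),interpolation=cv2.INTER_CUBIC)
cv2.imwrite("pics/pre.png",np.hstack([a,b]))
E
```

```text
t: 2.52
tool_pos: [0.5417, -0.2787, 0.1469]
orientation: [0.224, -3.123, -0.012]
force: [-0.8, 0.3, -0.9]
opening: 0.06
gripper_force: 0.0
```

View pics/pre.png

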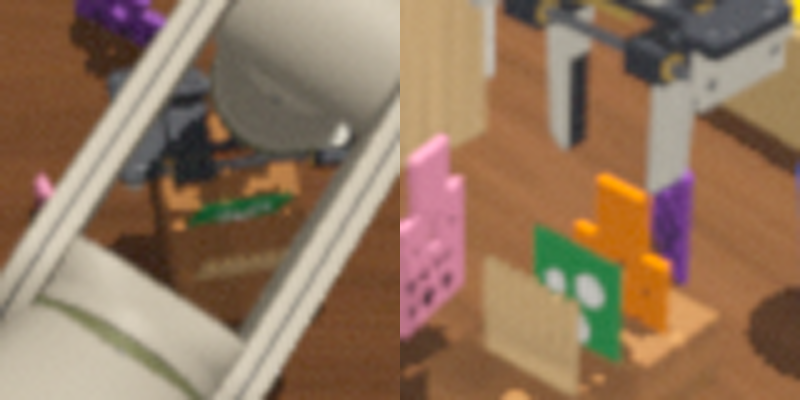

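The gripper hangs over the gauge. In the side view the tab's top runs (339.5,225.5)–(349.5,229.5), and the finger tips are at about (333,219.5) and (354,227.5). I compare the two in this same view.

Run:
```python
from h import *
from plant import robot
s=dict(np.load("side0.npz"))
x=robot.read_state();p=x["tool_pos"];print(p,x["orientation"])
print("tcp px",proj(s,p))
th=np.radians(8.2);u=np.array([-np.sin(th),np.cos(th),0])
for d in(-.030,.030):print("finger pad tips",proj(s,p+u*d))
print("tips ray",ray(s,[(333,219.5),(354,227.5),(343.5,223.5)],p[2])[:,:2])
R=ray(s,[(339.5,225.5),(349.5,229.3)],.135)[:,:2];print("tab",R,R.mean(0))
o=s["image"]
```

```text
[ 0.54537438 -0.28074072  0.15501917] [ 2.25667771e-01 -3.13139192e+00 -2.38499020e-03]
tcp px [[344.17530812 221.0783766 ]]
finger pad tips [[352.06892951 224.98091998]]
finger pad tips [[336.52123445 217.29426371]]
tips ray [[ 0.52513006 -0.25442768]
 [ 0.54525255 -0.3237328 ]
 [ 0.53535153 -0.28963208]]
tab [[ 0.53992864 -0.26685574]
 [ 0.5498642  -0.30006517]] [ 0.54489642 -0.28346046]
```

```bash
python3 -m inch '[1,-3,-20,0,65, 1,-3,-40,0,65, 1,-3,-51,0,65, 1,-3,-51,0,65, 1,-3,-51,0,65, 1,-3,-51,0,30, 1,-3,-51,0,30, 1,-3,-51,0,30, 1,-3,-51,0,30, 1,-3,-51,0,30]' 20
```

```text
t: 3.45
tool_pos: [0.5474, -0.2843, 0.1053]
orientation: [-0.226, 3.133, -0.001]
force: [-0.9, 0.6, 3.0]
opening: 0.036
gripper_force: 19.9
```

```bash
python3 -m inch '[0,0,0,0,30,0,0,0,0,30]' 30
```

```text
t: 3.62
tool_pos: [0.5475, -0.2843, 0.1053]
orientation: [-0.226, 3.133, -0.001]
force: [-0.7, 0.1, 4.2]
opening: 0.0356
gripper_force: 29.9
```

```bash
python3 -m inch '[0,0,5,0,30,0,0,15,0,30,0,0,40,0,30,0,0,80,0,30,0,0,120,0,30,0,0,160,0,30,0,0,200,0,30,0,0,220,0,30,0,0,220,0,30,0,0,220,0,30]'
python3 - <<'E'
from h import *
from plant import read_camera,robot
s=read_camera("side");print(proj(s,robot.read_state()["tool_pos"]))
cv2.imwrite("pics/lift.png",cv2.resize(s["image"][130:290,260:420],(600,600),interpolation=cv2.INTER_CUBIC))
E
```

```text
t: 4.45
tool_pos: [0.5476, -0.2846, 0.3271]
orientation: [-0.226, 3.13, -0.004]
force: [-0.3, -1.1, -1.6]
opening: 0.0358
gripper_force: 30.0
[[347.18873676 167.73156148]]
```

View pics/lift.png

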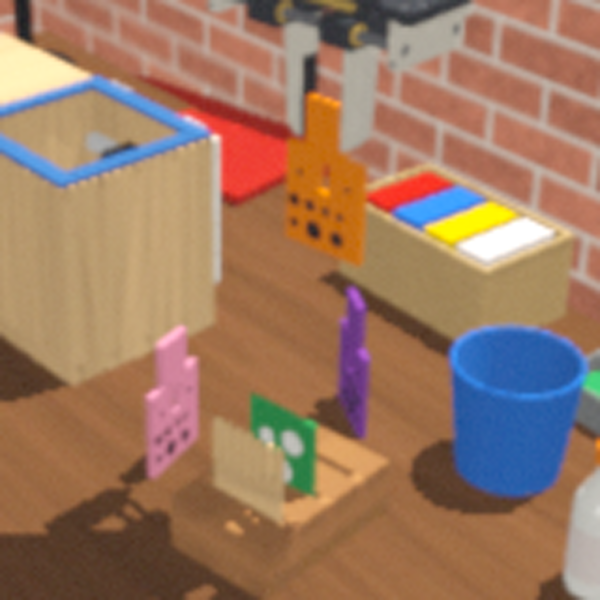

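The gauge is held upright, with its lower corners at about side px (337.3,190.8) and (356.8,200.1) and its tab's top left at (342.7,155.3). The stencil and comb stand undisturbed. I compare this with the expected in-hand pose.

Run:
```python
from h import *
from plant import robot
s=dict(np.load("side0.npz"));p=robot.read_state()["tool_pos"];print(p)
th=np.radians(8.2);u=np.array([-np.sin(th),np.cos(th),0]);n=np.array([-np.cos(th),-np.sin(th),0])*.003
b=p-[0,0,.0903]
for y,z in((.035,0),(-.035,0),(.018,.12),(-.018,.12),(.035,.08),(-.035,.08)):print(y,z,proj(s,b+u*y+[0,0,z]+n).round(1))
# cabinet corners prediction check
th=np.radians(2.8);R=np.array([[np.cos(th),-np.sin(th)],[np.sin(th),np.cos(th)]])
O=np.array([573,78]);print("entry mid",O+R@[-50,0],"tip",O+R@[-27,10],"hung",O+R@[21,10])
```

```text
[ 0.54693673 -0.28415543  0.3246453 ]
0.035 0 [[336.2 193.5]]
-0.035 0 [[355.1 201.9]]
0.018 0.12 [[341.7 156. ]]
-0.018 0.12 [[352.  159.7]]
0.035 0.08 [[336.8 167.8]]
-0.035 0.08 [[356.3 175.5]]
entry mid [523.05969313  75.55751151] tip [545.54373659  86.66911759] hung [593.48643119  89.01390654]
```

```bash
python3 -m inch '[-2,37,0,-2,30,-5,74,0,-5.4,30,-7,111,0,-5.4,30,-10,148,0,-5.4,30,-12,185,0,-5.4,30,-14,222,0,-5.4,30,-17,259,0,-5.4,30,-19,296,0,-5.4,30,-22,333,0,-5.4,30,-24,355,0,-5.4,30]' && python3 -m inch '[0,15,0,0,30,0,15,0,0,30,0,15,0,0,30,0,15,0,0,30,0,15,0,0,30]'
python3 - <<'E'
from h import *
from plant import read_camera,robot
x=robot.read_state();print(x["tool_pos"],x["orientation"])
s=read_camera("side");t=read_camera("top")
cv2.imwrite("pics/entry.png",np.hstack([cv2.resize(c,(400,400),interpolation=cv2.INTER_CUBIC) for c in (t["image"][135:225,215:305],s["image"][110:200,230:320])]))
E
```

```text
t: 5.33
tool_pos: [0.5213, 0.0741, 0.3221]
orientation: [0.081, -3.136, -0.001]
force: [1.1, -0.1, -0.1]
opening: 0.0354
gripper_force: 30.0
t: 5.75
tool_pos: [0.5229, 0.0847, 0.3237]
orientation: [0.076, -3.139, 0.001]
force: [0.4, 0.6, -0.3]
opening: 0.0359
gripper_force: 30.0
[0.52285624 0.08474601 0.32373205] [ 7.60238466e-02 -3.13918064e+00  7.03074864e-04]
```

View pics/entry.png

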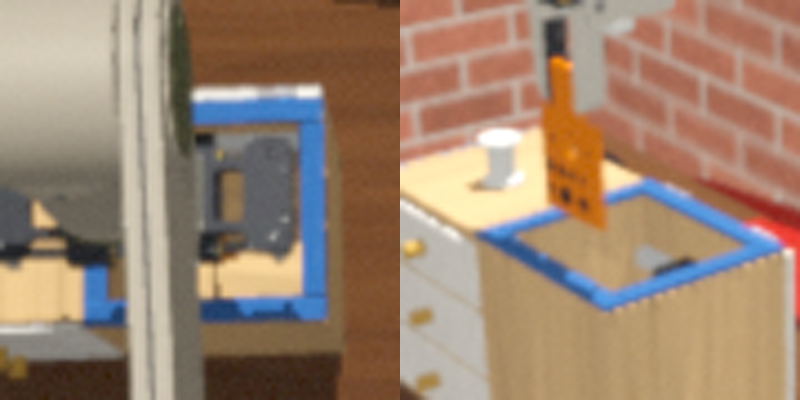

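Side view: the gauge's lower corners are at about (263.8,156.1) and (276.1,161.3), above the front half of the bay. I check its clearance against the edging in that same camera.

Run:
```python
from h import *
s=dict(np.load("side0.npz"))
P=ray(s,[(263.8,156.1),(276.1,161.3)],.2334)[:,:2]*1000
th=np.radians(2.8);R=np.array([[np.cos(th),-np.sin(th)],[np.sin(th),np.cos(th)]])
for O in([573,78],[570.5,76.2]):print(np.round((P-O)@R,1),np.round((P.mean(0)-O)@R,1),(np.array([522.9,84.7])-O)@R)
```

```text
[[-55.9  37.6]
 [-49.1 -26.1]] [-52.5   5.7] [-49.71289402   9.13937459]
[[-53.4  39.3]
 [-46.5 -24.4]] [-49.9   7.4] [-47.12794909  10.81510121]
```

```bash
python3 -m inch '[0,0,-25,0,30,0,0,-50,0,30,0,0,-75,0,30,0,0,-100,0,30,0,0,-120,0,30,0,0,-135,0,30,0,0,-142,0,30,0,0,-142,0,30,0,0,-142,0,30,0,0,-142,0,30]'
```

```text
t: 6.68
tool_pos: [0.524, 0.0856, 0.1842]
orientation: [-0.077, 3.138, 0.0]
force: [0.4, 0.7, 0.0]
opening: 0.0357
gripper_force: 30.0
```

```bash
python3 -m inch '[3,0,-2,0,30,6,0,-2,0,30,9,0,-2,0,30,12,0.6,-2,0,30,12,0.6,-2,0,30]'; for i in 1 2; do :; done; python3 -m inch '[1,0,0,0,30,2,0,0,0,30,3,0,0,0,30,3,0,0,0,30]'
```

```text
t: 7.1
tool_pos: [0.5358, 0.0865, 0.1809]
orientation: [-0.078, 3.14, 0.0]
force: [0.1, 0.2, -1.0]
opening: 0.0358
gripper_force: 30.0
t: 7.43
tool_pos: [0.5381, 0.0864, 0.1806]
orientation: [0.078, -3.141, -0.0]
force: [-0.3, 0.4, -0.1]
opening: 0.0356
gripper_force: 30.0
```

```bash
python3 -m inch '[1,0,0,0,30,2,0,0,0,30,2,0,0,0,30]';python3 -m inch '[1,0,0,0,30,2,0,0,0,30,2,0,0,0,30]';python3 -m inch '[1,0,0,0,30,2,0,0,0,30,2,0,0,0,30]'
```

```text
t: 7.68
tool_pos: [0.5402, 0.0864, 0.1807]
orientation: [-0.078, 3.141, -0.0]
force: [0.4, -0.8, -1.4]
opening: 0.0358
gripper_force: 30.0
t: 7.93
tool_pos: [0.5422, 0.0864, 0.1806]
orientation: [-0.078, 3.141, -0.0]
force: [0.9, 0.0, -1.3]
opening: 0.0352
gripper_force: 30.0
t: 8.18
tool_pos: [0.5442, 0.0864, 0.1807]
orientation: [-0.078, 3.14, -0.0]
force: [-0.2, -0.6, -1.0]
opening: 0.0356
gripper_force: 30.0
```

```bash
for k in 1; do python3 -m inch '[1,0,1.5,0,30,2,0,1.5,0,30,2,0,1.5,0,30]'; python3 -m inch '[1,0,0,0,30,2,0,0,0,30,2,0,0,0,30]'; done
```

```text
t: 8.43
tool_pos: [0.5463, 0.0865, 0.1824]
orientation: [-0.078, 3.14, 0.0]
force: [0.6, -0.6, -0.5]
opening: 0.0358
gripper_force: 30.0
t: 8.68
tool_pos: [0.5482, 0.0864, 0.1821]
orientation: [-0.078, 3.141, 0.0]
force: [0.6, 1.0, -0.9]
opening: 0.0356
gripper_force: 30.0
```

```bash
python3 -m inch '[1,0,0,0,30,2,0,0,0,30,2,0,0,0,30]' | grep -E 'pos|force:'; python3 -m inch '[1,0,0,0,30,2,0,0,0,30,2,0,0,0,30]'| grep -E 'pos|force:'
```

```text
tool_pos: [0.5502, 0.0864, 0.1821]
force: [-0.1, 0.4, -0.7]
gripper_force: 30.0
tool_pos: [0.5522, 0.0864, 0.1821]
force: [-0.1, -0.4, -1.2]
gripper_force: 30.0
```

```bash
python3 -m inch '[1,0,0,0,30,2,0,0,0,30,2,0,0,0,30]' | grep -E 'pos|force:'; python3 -m inch '[1,0,0,0,30,2,0,0,0,30,2,0,0,0,30]'| grep -E 'pos|force:';  python3 -m inch '[1,0,0,0,30,2,0,0,0,30,2,0,0,0,30]'| grep -E 'pos|force:'
```

```text
tool_pos: [0.5542, 0.0864, 0.1821]
force: [-0.4, -0.8, -0.5]
gripper_force: 30.0
tool_pos: [0.5562, 0.0864, 0.1821]
force: [-0.3, -1.0, -0.2]
gripper_force: 30.0
tool_pos: [0.5582, 0.0864, 0.1821]
force: [0.8, -0.1, -0.7]
gripper_force: 30.0
```

```bash
python3 -m inch '[1,0,0,0,30,2,0,0,0,30,3.5,0,0,0,30,5,0,0,0,30,5,0,0,0,30]' | grep -E 'pos|force:'; for s in 1; do python3 -m inch '[0,0.5,0,0,30,0,1,0,0,30,0,1,0,0,30]'| grep -E 'pos|force:';  python3 -m inch '[0,0.5,0,0,30,0,1,0,0,30,0,1,0,0,30]'| grep -E 'pos|force:'; done
```

```text
tool_pos: [0.5633, 0.0865, 0.1821]
force: [-0.1, 0.3, -0.7]
gripper_force: 30.0
tool_pos: [0.563, 0.0875, 0.1821]
force: [-1.0, 0.1, 0.3]
gripper_force: 30.0
tool_pos: [0.563, 0.0885, 0.1822]
force: [-0.1, 0.3, -1.5]
gripper_force: 30.0
```

```bash
python3 -m inch '[0,0.5,0,0,30,0,1,0,0,30,0,1,0,0,30]'| grep -E 'pos|force:';  python3 -m inch '[0,0.5,0,0,30,0,0.5,0,0,30]'| grep -E 'pos|force:'
```

```text
tool_pos: [0.563, 0.0895, 0.1821]
force: [0.9, 0.5, -1.0]
gripper_force: 30.0
tool_pos: [0.5631, 0.09, 0.1822]
force: [0.5, 0.2, 0.4]
gripper_force: 30.0
```

```bash
for a in 1 2 3; do :; done; python3 -m inch '[0,0.5,0,0,30,0,0.5,0,0,30]'| grep -E 'pos|force:';python3 -m inch '[0,0.5,0,0,30,0,0.5,0,0,30]'| grep -E 'pos|force:';python3 -m inch '[0,0.5,0,0,30,0,0.5,0,0,30]'| grep -E 'pos|force:'
python3 - <<'E'
from h import *
from plant import read_camera
s=read_camera("side");t=read_camera("top")
cv2.imwrite("pics/in.png",np.hstack([cv2.resize(c,(400,400),interpolation=cv2.INTER_CUBIC) for c in (t["image"][145:215,225:295],s["image"][120:190,245:315])]))
E
```

```text
tool_pos: [0.5631, 0.0905, 0.1822]
force: [0.9, -0.3, 0.5]
gripper_force: 30.0
tool_pos: [0.5631, 0.0907, 0.1821]
force: [-1.0, -0.7, -1.4]
gripper_force: 30.0
tool_pos: [0.5631, 0.0909, 0.1821]
force: [-0.1, -2.8, -0.6]
gripper_force: 29.9
```

View pics/in.png

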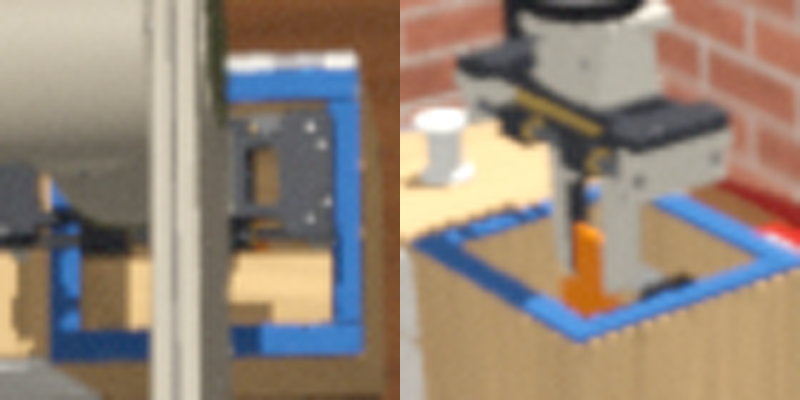

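The gauge is inside the bay, clear of the blue edging. The wire touches one side of the slot at y≈0.0907, so I centre 2 mm back and lower with a little slack before sliding back.

```bash
python3 -m inch '[0,-1,0,0,30,0,-2.6,0,0,30,0,-2.6,-4,0,30,0,-2.6,-8,0,30,0,-2.6,-10,0,30,0,-2.6,-10,0,30,0,-2.6,-10,0,30]'| grep -E 'pos|force:'; python3 -m inch '[3,0.1,0,0,30,6,0.3,0,0,30,9,0.4,0,0,30,12,0.6,0,0,30,15,0.7,0,0,30,18,0.9,0,0,30,20,1,0,0,30,20,1,0,0,30]'| grep -E 'pos|force:'
```

```text
tool_pos: [0.5628, 0.089, 0.1717]
force: [0.7, 0.3, -1.0]
gripper_force: 30.0
tool_pos: [0.5834, 0.0898, 0.172]
force: [-0.6, -0.1, -0.2]
gripper_force: 30.0
```

```bash
python3 -m inch '[1,0,0,0,30,2,0.1,0,0,30,3,0.2,0,0,30,3,0.2,0,0,30]'| grep -E 'pos|force:'; python3 -m inch '[1,0,0,0,30,2,0.1,0,0,30,2,0.1,0,0,30]'| grep -E 'pos|force:'; python3 -m inch '[1,0,0,0,30,2,0.1,0,0,30,2,0.1,0,0,30]'| grep -E 'pos|force:'
```

```text
tool_pos: [0.5862, 0.09, 0.1722]
force: [0.4, -0.4, -0.2]
gripper_force: 30.0
tool_pos: [0.5882, 0.0902, 0.1722]
force: [-0.6, -0.2, -0.7]
gripper_force: 30.0
tool_pos: [0.5902, 0.0902, 0.1721]
force: [0.2, 0.2, -0.8]
gripper_force: 30.0
```

```bash
python3 -m inch '[1,0,0,0,30,1.5,0.1,0,0,30,1.5,0.1,0,0,30]'| grep -E 'pos|force:'; python3 -m inch '[0.7,0,0,0,30,1.4,0,0,0,30,1.4,0,0,0,30]'| grep -E 'pos|force:'; python3 -m inch '[0.7,0,0,0,30,1,0.1,0,0,30,1,0.1,0,0,30]'| grep -E 'pos|force:'
```

```text
tool_pos: [0.5917, 0.0903, 0.1721]
force: [0.3, 0.1, -0.9]
gripper_force: 30.0
tool_pos: [0.5931, 0.0903, 0.1721]
force: [0.6, -0.2, -1.1]
gripper_force: 30.0
tool_pos: [0.594, 0.0904, 0.1721]
force: [-0.4, -0.5, -0.7]
gripper_force: 30.0
```

```bash
python3 -m inch '[0.5,0,0,0,30,1,0,0,0,30,1,0,0,0,30]'| grep -E 'pos|force:'; python3 -m inch '[0.5,0,0,0,30,1,0,0,0,30,1,0,0,0,30]'| grep -E 'pos|force:'; python3 -m inch '[0.5,0,0,0,30,1,0.1,0,0,30,1,0.1,0,0,30]'| grep -E 'pos|force:'
```

```text
tool_pos: [0.595, 0.0904, 0.1721]
force: [0.3, -0.4, -0.6]
gripper_force: 30.0
tool_pos: [0.596, 0.0904, 0.1721]
force: [-1.1, 0.3, 0.3]
gripper_force: 30.0
tool_pos: [0.5965, 0.0905, 0.1721]
force: [-3.5, -0.5, 1.4]
gripper_force: 30.0
```

```bash
python3 -m inch '[-0.6,0,0,0,30,-0.6,0,-1,0,30,-0.6,0,-2,0,30,-0.6,0,-2,0,30]'| grep -E 'pos|force:'; python3 -m inch '[0,0,-0.6,0,30,0,0,-1.2,0,30,0,0,-1.2,0,30]'| grep -E 'pos|force:'; python3 -m inch '[0,0,-0.4,0,30,0,0,-0.8,0,30,0,0,-0.8,0,30]'| grep -E 'pos|force:'
```

```text
tool_pos: [0.5963, 0.0906, 0.1698]
force: [-0.3, 0.0, -0.2]
gripper_force: 30.0
tool_pos: [0.5963, 0.0905, 0.1688]
force: [-1.0, 0.5, -0.6]
gripper_force: 30.0
tool_pos: [0.5964, 0.0906, 0.1681]
force: [-2.0, -0.7, -0.5]
gripper_force: 30.0
```

```bash
python3 -m inch '[-0.3,0,-0.4,0,30,-0.3,0,-0.8,0,30,-0.3,0,-0.8,0,30]'| grep -E 'pos|force:'; python3 -m inch '[0,0,-0.4,0,30,0,0,-0.8,0,30,0,0,-0.8,0,30]'| grep -E 'pos|force:'
```

```text
tool_pos: [0.5963, 0.0905, 0.1678]
force: [-1.5, 0.1, 3.2]
gripper_force: 30.0
tool_pos: [0.5965, 0.0905, 0.1676]
force: [-3.3, -0.5, 6.8]
gripper_force: 30.0
```

```bash
python3 -m inch '[0,0,0.7,0,30,0,0,0.7,0,30]'| grep -E 'pos|force:'; python3 -m inch '[0,0,0,0,42,0,0,0,0,46,0,0,0,0,50,0,0,0,0,52,0,0,0,0,52,0,0,0,0,52]'
python3 - <<'E'
from h import *
from plant import read_camera
s=read_camera("side");t=read_camera("top")
cv2.imwrite("pics/rel.png",np.hstack([cv2.resize(c,(400,400),interpolation=cv2.INTER_CUBIC) for c in (t["image"][145:215,225:295],s["image"][120:190,245:315])]))
E
```

```text
tool_pos: [0.5963, 0.0905, 0.1677]
force: [-1.4, -0.2, 5.4]
gripper_force: 30.0
t: 17.45
tool_pos: [0.596, 0.0905, 0.167]
orientation: [0.078, -3.14, 0.0]
force: [0.4, -0.2, 0.4]
opening: 0.0485
gripper_force: 0.0
```

View pics/rel.png

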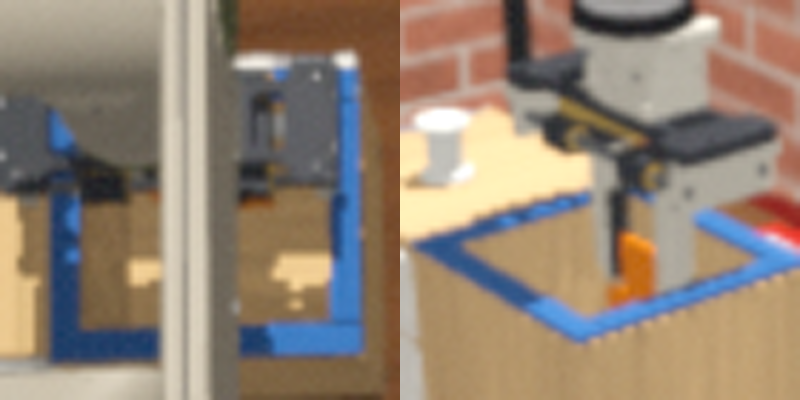

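The gauge hangs on the hook between the open fingers, clear of the edging. I withdraw straight up.

```bash
python3 -m inch '[0,0,5,0,52,0,0,15,0,52,0,0,40,0,52,0,0,75,0,52,0,0,110,0,52,0,0,145,0,52,0,0,180,0,52,-40,-20,200,0,52,-80,-40,200,0,52,-120,-60,200,0,52]'; python3 -m inch '[-20,-40,0,0,52,-40,-80,0,0,52,-60,-120,0,0,52,-80,-160,0,0,52,-80,-200,0,0,52,-80,-200,0,0,52,-80,-200,0,0,52,-80,-200,0,0,52]'
python3 - <<'E'
from h import *
from plant import read_camera
s=read_camera("side");t=read_camera("top")
cv2.imwrite("pics/end.png",np.vstack([np.hstack([cv2.resize(c,(400,400),interpolation=cv2.INTER_CUBIC) for c in (t["image"][145:215,225:295],s["image"][130:190,250:310])]),cv2.resize(s["image"][130:290,200:520],(800,200))]))
o=hsv(t,(5,180,120),(22,255,255),(230,150,295,205));ys,xs=np.nonzero(o)
if len(xs):print(len(xs),xs.min(),xs.max(),ys.min(),ys.max(),ray(t,[(xs.mean(),ys.mean())],.198))
E
```

```text
t: 18.38
tool_pos: [0.4874, 0.036, 0.3698]
orientation: [-0.079, 3.137, -0.0]
force: [-0.1, -1.4, 0.8]
opening: 0.0487
gripper_force: 0.0
t: 19.05
tool_pos: [0.4076, -0.1637, 0.3679]
orientation: [-0.075, 3.14, 0.0]
force: [0.0, -0.3, 0.6]
opening: 0.0484
gripper_force: 0.0
131 250 271 172 181 [[0.5851969  0.08225141 0.198     ]]
```

View pics/end.png

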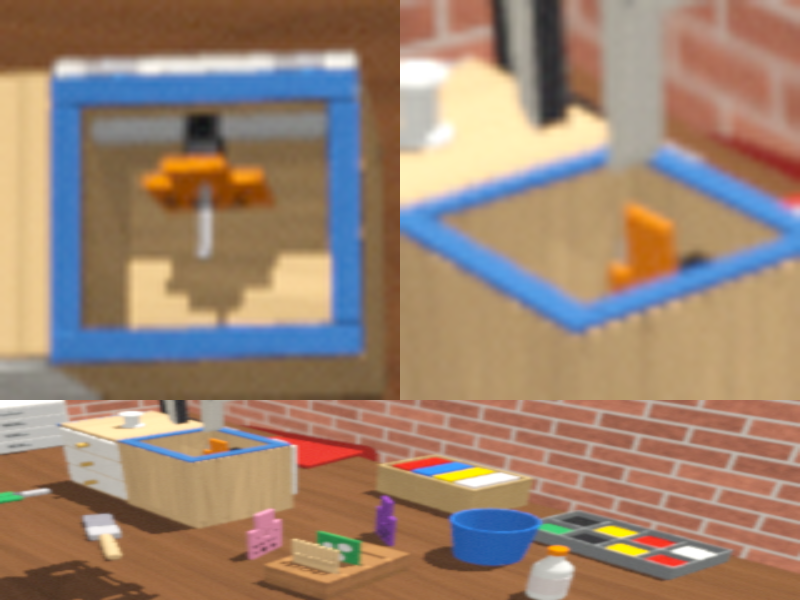

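The gauge hangs on the wire right against the black block, with the wire running forward from its slot. The other things are unmoved and the arm is clear.

```bash
python3 -c "
from plant import job
print(job.close_job())"
```

```text
the job is handed in; nothing more can be done
None
```

I hung the orange gauge by its slot on the hook and slid it back until it met the black block; the last pictures show it upright and free there, with the other things in place. I saw no contact with the blue edging, and the job is handed in.

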